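# Lock the drawer unit with its pin

### The job

Lock the small grey drawer unit: push its top drawer fully shut, then take the red-gripped locking pin out of the wooden block, put its foot in the slot of the cover plate and, pressing only lightly, slide it along until it drops into the hidden socket. Leave the pin upright and fully home with its collar down on the cover plate, let go of it, and do not force the pin or disturb the other things on the bench.

Things in the scene. Friction and masses are not known exactly. Their poses are not given: they have to be found in the camera images.
- unit: small grey drawer unit screwed to the bench, 170 mm deep (its x), 240 mm wide (y), 130 mm high; its front, with the drawers, faces its own -x (towards the robot). Origin at the centre of its underside, z up. Its top is a 4 mm bare aluminium cover plate with one straight slot. The lower drawer does not move
- slot (a point): centre of the slot, level with the cover plate's top face (130 mm above the bench, 25 mm behind the unit's middle); axes as the unit's. Slot 90 mm long (y), 15 mm wide (x). With the top drawer shut, a flat rigid black lock bar lies under the whole slot, its top 10 mm below the plate's top
- slot_end (a point): +y end of the slot, 45 mm from its centre. The lock bar's hidden socket has its middle anywhere up to 34 mm either side of the slot's centre, new each time: 14 mm long (y), 22 mm in x (so the slot guides the pin in x). A flush black sprung shutter hides it from the eye and yields to under 1 N; 30 mm free depth there, so only there can the pin go fully home
- drawer (a joint): top drawer's opening in m: 0 shut, 0.075 fully open; it opens along the unit's -x, slides with about 2 N of friction and stays where it is left. It carries the lock bar, which is under the slot only when the drawer is shut
- knob (a point): tip of the top drawer's round black knob (20 mm wide, 18 mm out from the drawer's front, 96 mm above the bench, midway across); moves with the drawer; axes as the unit's. The drawer front spans 65 to 123 mm above the bench and is 226 mm wide
- pin: locking pin, about 0.12 kg, upright in the wooden block: steel shaft 10 mm wide, 34 mm long, foot tapered to 6 mm over its last 4 mm; above it a round steel collar 26 mm wide (34 to 38 mm above the foot; too wide for the slot), then a square red grip 20 x 20 mm (38 to 74 mm above the foot), sides along the pin's x and y. Origin at the centre of the foot's end, z up along the shaft
- block: wooden block fixed to the bench, 60 x 160 (y) x 45 mm, with two 38 mm deep, 13 mm wide holes 45 mm either side of its middle along y; the pin hangs by its collar in the -y one (foot 11 mm above the bench), the awl in the other. Origin at the centre of its underside
- awl: bystander: awl with a rounded yellow handle (26 mm wide), 92 mm long over all, standing in the other hole of the wooden block, 90 mm from the pin; origin at its foot's end, z up
- jar: bystander: amber glass jar with a steel lid, 70 mm wide, 85 mm tall; origin at the centre of its underside
- spring_clamp: bystander: red metal spring clamp lying flat, about 150 mm long, 20 mm high; origin under its middle
- bar_clamp: bystander: orange quick-release bar clamp lying flat, 320 mm long (its y), 26 mm high; origin under the middle of its bar
- sanding_block: bystander: wooden sanding block, 110 x 65 x 33 mm; origin at the centre of its underside
- square: bystander: steel combination square lying flat, rule 300 mm long (its y), about 30 mm high; origin under the middle of the rule

How it is judged:
On the way, in this order (a step that is already met when the one before it is completed fails the run):
1. the top drawer is pushed shut (within 4 mm) (value of joint drawer below 0.004 m), for 0.2 s.
2. the pin's foot is in the slot, at least 4 mm below the cover plate's top (z of pin in the frame of slot below -0.004 m and x of pin in the frame of slot between -0.009 and 0.009 m and y of pin in the frame of slot between -0.046 and 0.046 m), for 0.05 s.
At the end, for the whole second after the job is handed in: The pin stands in the slot's socket, its collar within 3 mm of the cover plate, within 0.12 rad of upright, at rest and released; the top drawer is shut to within 5 mm (z of pin in the frame of slot below -0.031 m and x of pin in the frame of slot between -0.009 and 0.009 m and y of pin in the frame of slot between -0.046 and 0.046 m and angle between pin's own z axis and vertical below 0.12 rad and value of joint drawer below 0.005 m and linear speed of pin below 0.02 m/s); the robot touches nothing.
It fails at once if before it is home, the pin is pressed or dragged against the drawer unit with more than 30 N (contact force between pin and unit above 30 N and z of pin in the frame of slot above -0.03 m).
It fails at once if one of the other loose things (awl, jar, spring clamp, bar clamp, sanding block, square) is moved more than 30 mm (distance of any of awl, jar, spring_clamp, bar_clamp, sanding_block, square from where it was at the start of the episode above 0.03 m).
It also fails if it takes over 72 s, if anything falls off the work surface, if the arm or the gripper's body presses on something with over 40 N, if the wrist force passes 120 N, or if a joint passes its speed limit or range.

### The arm

A 7-joint arm with a two-finger parallel gripper is mounted at the origin on the work surface. World frame = base frame: x ahead of the robot, y to its left, z up, the work surface at z = 0. Lengths are in m, angles in rad, forces in N, time in s.
With the tool pointing down it reaches from about 0.425 to 0.975 m from the base axis. Payload 16.7 kg.
Tool frame: the origin (TCP) lies midway between the tips of the shut fingers; the grasp point (between the pads) lies 19 mm behind it (hold_point_z is the distance from the TCP to the grasp point, in m); z points along the fingers, y is the direction in which the jaws open and shut (so a half turn about z gives the same grasp; the last joint's range is limited). The gripper opens to 85 mm and grips with 20 to 120 N. Pads are 22 mm wide; open, the fingers measure 114 mm over their backs; the gripper's body (76 mm by 85 mm) begins 54 mm behind the grasp point. The pads swing forward as they close: fully open they stand 13 mm farther back than shut.
Start: joints at [-1.367, 0.426, 0.074, 1.606, -0.034, 1.111, -0.067], TCP at [0.233, 0.633, 0.231] pointing down, gripper open.
Joint ranges: [-2.85, 2.85], [-0.5, 2.14], [-1.23, 1.37], [0.21, 2.46], [-1.02, 4.16], [0.16, 2.05], [-2.73, 2.73]. Speed limits (rad/s): [1.89, 1.89, 2.39, 2.39, 3.01, 3.01, 3.01].

### API

Orientations are given as a 3x3 rotation matrix whose columns are the frame's x, y, z axes.
In Python, from plant import get_obs, read_camera, job_done, hold_point_z gives the robot as it stands.
- The arm moves only by the tool carry_out, never from a script. Its argument "targets" is a list of rows, each a list of 3 entries, a list of its own where there are three numbers: the finger opening in cm, from 0 to 8.54, then the shift along the world's x, y, z in cm, then the turn about the world's z in degrees. In form: [[jaw, [x, y, z], turn], ...]. A call has exactly 8 rows; each row shifts and turns the commanded pose from where the row before left it; what a row does not reach is not made up. A row lasts 1/12 s, in which the tool goes at most 41.7 mm and 7.16 degrees, less where a joint would pass 70% of its speed; a pose out of reach is approached as far as the arm can. A call is refused whole if a number of a shift passes 4.17 or a number of a turn 7.16, either way. A call with a gripper value outside its range is refused whole. The fingers move at their own pace and stop on an object; the grip force is fixed at half the most. Time passes only in rows, so rows that do not move let the fingers close, or fill a call up. It gives the time, the measured TCP pose, the force and the opening at its end, in the units of the state.
- get_obs(): the state, without advancing time (a new reading comes with each control period).
- read_camera(name): name is "scene" or "top" or "wrist"; returns a dict with "color" (384x512x3 uint8, blue, green, red), "mtx" (3x3 intrinsics, pixels), "R" (3x3) and "t" (3): a world point X has camera coordinates R X + t. Camera axes: x right, y down, z forward; pixel columns grow to the right and rows downward; lengths in m; the calibration is good to about 2 mm. The wrist camera is an equidistant fisheye: a pixel r from the principal point sees the ray r / f radians off the axis. A picture is of the moment at which its call begins. There is no depth.
- job_done(): hands the job in, once; it reports no verdict.
The state is a dict: "clock": time; "q": joint angles; "dq": joint speeds; "joint_torque": joint torques, N m; "position": TCP position; "tool_rot": TCP orientation; "force": force on the tool from outside, world axes, zero at the start; "ft_torque": the same for the moment, N m; "width": opening from 0.0 (shut) to 1.0 (fully open).
Only numpy, scipy, OpenCV 4.12 (cv2) and the standard library are available. Lean on these libraries where they do the work, as an engineer would, in place of code of your own. Each camera call takes 0.05 s, during which the arm holds its last target. There are 200 camera calls.

## Working session

There is one attempt and no reset: what is moved stays moved. The work goes in short steps, Python scripts to look and compute and a tool call to move; the robot and the scene stay as the last step left them, time stands still between calls to the robot, and variables do not carry over. Pictures are saved under pics/ and viewed, on a budget of 10 in all, crops included, one or two more only if the job needs it, and the job is handed in when it is done.

Besides the shell and the picture viewer there is one more tool, called as a command line: name --argument value ..., lists and objects as JSON in quotes. carry_out: Moves the arm, as the interface text tells. Its arguments: {"type":"object","properties":{"targets":{"type":"array","items":{"type":"array"}}},"required":["targets"]}

```bash
mkdir -p pics; cat > h.py <<'E'
import numpy as np, cv2
from plant import get_obs, read_camera, job_done, hold_point_z
def ray(c,u,v):
    K=c["mtx"];R=np.array(c["R"]);t=np.array(c["t"])
    d=np.linalg.inv(K)@np.array([u,v,1.]); return -R.T@t, R.T@d
def onplane(c,u,v,z):
    o,d=ray(c,u,v); return o+d*(z-o[2])/d[2]
def proj(c,X):
    p=c["mtx"]@(np.array(c["R"])@np.array(X)+np.array(c["t"])); return p[:2]/p[2]
E
python3 - <<'E'
from h import *
a=read_camera("scene");b=read_camera("top")
import pickle;pickle.dump((a,b),open("ab.pkl","wb"))
cv2.imwrite("pics/a.png",cv2.resize(a["color"],(800,600)));cv2.imwrite("pics/b.png",cv2.resize(b["color"],(800,600)))
o=get_obs();print(o,hold_point_z)
E
```

```text
{'clock': 0.1, 'q': array([-1.36748784,  0.42669363,  0.07382426,  1.60652515, -0.03410819,
        1.11079998, -0.0670605 ]), 'dq': array([-0.00041237,  0.00049163, -0.00120244, -0.00116842,  0.00090231,
        0.00036321,  0.00078372]), 'joint_torque': array([ 9.01751861e-03, -9.51522231e+01,  3.77264902e+00, -4.64408863e+01,
        1.97741494e-02,  6.45876062e-03, -7.47161351e-06]), 'position': array([0.23311538, 0.63308341, 0.23067151]), 'tool_rot': array([[-9.38416688e-01,  3.45505431e-01, -3.42334916e-04],
       [ 3.45505594e-01,  9.38416026e-01, -1.11652817e-03],
       [-6.45139736e-05, -1.16604729e-03, -9.99999318e-01]]), 'force': array([ 0.42074046,  0.31410857, -0.3851672 ]), 'ft_torque': array([ 0.03035798, -0.06489971, -0.01476018]), 'width': 1.0018025995293323} 0.0187
```

View pics/a.png

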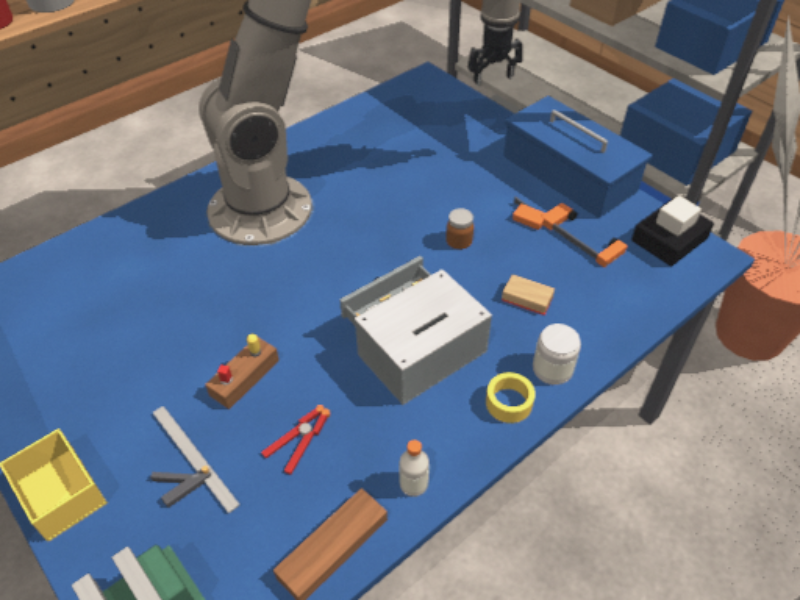

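View pics/b.png

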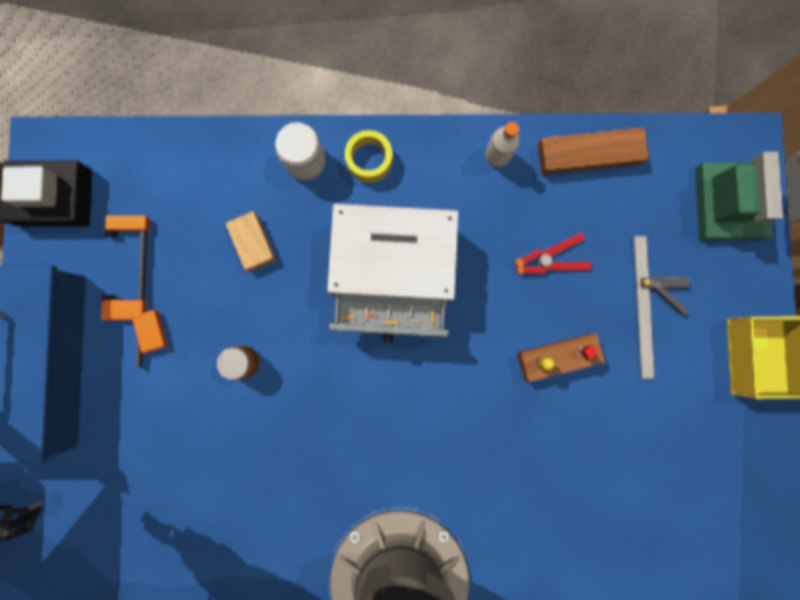

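The scene view shows the unit at (420,330) with the slot at (431,324), the red pin at (224,373) and the yellow awl at (253,343). In the top view the slot is at (394,238), the open drawer's knob at (388,338), the pin at (590,352) and the awl at (547,364).

```bash
cat > m.py <<'E'
from h import *
import pickle;a,b=pickle.load(open("ab.pkl","rb"))
s=512/800
def near(m,u,v,r):
    z=np.zeros_like(m);cv2.circle(z,(int(u*s),int(v*s)),r,255,-1);return m&z
def tri(pa,pb):
    o1,d1=ray(a,*pa);o2,d2=ray(b,*pb);d1/=np.linalg.norm(d1);d2/=np.linalg.norm(d2)
    k=np.linalg.lstsq(np.c_[d1,-d2],o2-o1,rcond=None)[0];p,q=o1+k[0]*d1,o2+k[1]*d2
    return (p+q)/2,np.linalg.norm(p-q)
def cen(m):
    n,l,st,c=cv2.connectedComponentsWithStats(m);i=1+np.argmax(st[1:,4]);return c[i],st[i,4],(l==i).astype(np.uint8)
H={n:cv2.cvtColor(c["color"],cv2.COLOR_BGR2HSV) for n,c in (("a",a),("b",b))}
P={"red":{"a":(224,373),"b":(590,352)},"yel":{"a":(253,343),"b":(547,364)},"slot":{"a":(431,324),"b":(394,238)}}
for k in P:
    c={}
    for n in "ab":
        h=H[n]
        if k=="red": m=cv2.inRange(h,(0,180,60),(6,255,255))|cv2.inRange(h,(172,150,60),(180,255,255))
        if k=="yel": m=cv2.inRange(h,(22,150,80),(35,255,255))
        if k=="slot": m=cv2.inRange(h,(0,0,0),(180,255,110))
        m=near(m,*P[k][n],{"red":12,"yel":12,"slot":18}[k]);c[n],ar,mm=cen(m);print(k,n,c[n],ar)
        if k=="slot":
            pts=cv2.findNonZero(mm);r=cv2.minAreaRect(pts);bx=cv2.boxPoints(r);cam=a if n=="a" else b
            print([onplane(cam,*p,.13).round(4) for p in bx]); print("slotc",onplane(cam,*c[n],.13))
    print(k,*tri(c["a"],c["b"]))
m=near(cv2.inRange(H["b"],(0,0,150),(180,60,255)),394,252,60);_,ar,mm=cen(m)
r=cv2.minAreaRect(cv2.findNonZero(mm));W=[onplane(b,*p,.13) for p in cv2.boxPoints(r)];print("plate",ar,np.round(W,4),np.mean(W,0))
W=np.array(W);print([ (np.linalg.norm(W[i]-W[i-1]).round(4),np.degrees(np.arctan2(*(W[i]-W[i-1])[1::-1])).round(1)) for i in range(4)])
print("knob",onplane(b,388*s,340*s,.096))
print("block corners",[onplane(b,u*s,v*s,.045).round(4) for u,v in((519,351),(598,334),(607,358),(526,383))])
print(get_obs()["position"])
E
python3 m.py
```

```text
red a [143.125      238.16666667] 48
red b [376.94827586 224.94827586] 58
red [ 0.46001692 -0.38059537  0.06743963] 0.0013012196000811297
yel a [162.28205128 221.12820513] 39
yel b [349.44262295 232.16393443] 61
yel [ 0.43885745 -0.29378843  0.06557422] 0.0034960092607191325
slot a [274.89473684 206.96491228] 57
[array([ 0.6764, -0.0368,  0.13  ]), array([0.6813, 0.048 , 0.13  ]), array([0.69  , 0.0452, 0.13  ]), array([ 0.685 , -0.0392,  0.13  ])]
slotc [0.68315045 0.00360821 0.13      ]
slot b [251.22535211 151.92957746] 71
[array([0.6786, 0.049 , 0.13  ]), array([0.687 , 0.0485, 0.13  ]), array([ 0.6819, -0.0324,  0.13  ]), array([ 0.6735, -0.0318,  0.13  ])]
slotc [0.68054756 0.00914206 0.13      ]
slot [0.68070089 0.00794476 0.12464328] 0.0029822749734406506
plate 4510 [[ 0.5766  0.1359  0.13  ]
 [ 0.7493  0.127   0.13  ]
 [ 0.7336 -0.1177  0.13  ]
 [ 0.5614 -0.1053  0.13  ]] [0.6552097  0.00996111 0.13      ]
[(np.float64(0.2417), np.float64(86.4)), (np.float64(0.1729), np.float64(-3.0)), (np.float64(0.2452), np.float64(-93.7)), (np.float64(0.1727), np.float64(175.9))]
knob [0.48486703 0.01930004 0.096     ]
block corners [array([ 0.4612, -0.2466,  0.045 ]), array([ 0.4946, -0.4088,  0.045 ]), array([ 0.4458, -0.4252,  0.045 ]), array([ 0.3966, -0.2591,  0.045 ])]
[0.23311538 0.63308341 0.23067151]
```

carry_out --targets '[[0,[1.3,-3.8,0],1],[0,[1.3,-3.8,0],1],[0,[1.3,-3.8,0],1],[0,[1.3,-3.8,0],1],[0,[1.3,-3.8,0],1],[0,[1.3,-3.8,0],1],[0,[1.3,-3.8,0],1],[0,[1.3,-3.8,0],1]]'

```text
clock: 0.77
position: [0.3373, 0.3273, 0.2311]
tool_rot: [[-0.978, 0.211, -0.0], [0.211, 0.978, -0.0], [0.0, -0.0, -1.0]]
force: [0.9, 0.6, 0.5]
width: -0.0
```

carry_out --targets '[[0,[1.3,-3.8,0],1],[0,[1.3,-3.8,0],1],[0,[1.3,-3.8,0],1],[0,[1.3,-3.8,0],1],[0,[1.3,-3.8,0],1],[0,[1.3,-3.8,0],1],[0,[1.3,-3.8,0],1],[0,[1.2,-3.8,0],1.6]]'

```text
clock: 1.43
position: [0.4403, 0.0233, 0.2314]
tool_rot: [[-0.998, 0.062, 0.0], [0.062, 0.998, 0.0], [-0.0, 0.0, -1.0]]
force: [1.7, 0.2, 0.8]
width: -0.002
```

carry_out --targets '[[0,[0,-0.1,-2],0],[0,[0,-0.1,-2],0],[0,[0,0,-2],0],[0,[0,0,-2],0],[0,[0,0,-2],0],[0,[0,0,-2],0],[0,[0,0,-1.6],0],[0,[0,0,-0.8],0]]'

```text
clock: 2.1
position: [0.4392, 0.0231, 0.0855]
tool_rot: [[-0.998, 0.063, -0.002], [0.063, 0.998, -0.001], [0.002, -0.001, -1.0]]
force: [-1.8, 0.4, 0.4]
width: -0.002
```

carry_out --targets '[[0,[0.8,-0.05,0],0],[0,[0.8,-0.05,0],0],[0,[0.7,-0.05,0],0],[0,[0.7,-0.05,0],0],[0,[0.6,-0.05,0],0],[0,[0.6,-0.05,0],0],[0,[0.6,-0.05,0],0],[0,[0.6,0,0],0]]'

```text
clock: 2.77
position: [0.4947, 0.0197, 0.0874]
tool_rot: [[-0.998, 0.063, -0.0], [0.063, 0.998, -0.0], [0.0, -0.0, -1.0]]
force: [-3.2, -1.2, 0.7]
width: -0.001
```

carry_out --targets '[[0,[0.5,-0.03,0],0],[0,[0.5,-0.03,0],0],[0,[0.4,-0.03,0],0],[0,[0.4,-0.03,0],0],[0,[0.4,-0.02,0],0],[0,[0.3,-0.02,0],0],[0,[0.3,0,0],0],[0,[0.2,0,0],0]]'

```text
clock: 3.43
position: [0.5245, 0.0181, 0.0872]
tool_rot: [[-0.998, 0.063, -0.0], [0.063, 0.998, -0.0], [0.0, -0.0, -1.0]]
force: [-3.1, -0.9, 0.6]
width: -0.003
```

carry_out --targets '[[0,[0.2,0,0],0],[0,[0.2,0,0],0],[0,[0.1,0,0],0],[0,[0.1,0,0],0],[0,[0.1,0,0],0],[0,[0.1,0,0],0],[0,[0.1,0,0],0],[0,[0.1,0,0],0]]'

```text
clock: 4.1
position: [0.5343, 0.0183, 0.0873]
tool_rot: [[-0.998, 0.063, -0.0], [0.063, 0.998, -0.0], [0.0, -0.0, -1.0]]
force: [-2.8, -1.2, 0.1]
width: -0.002
```

carry_out --targets '[[0,[0.1,0,0],0],[0,[0.1,0,0],0],[0,[0.1,0,0],0],[0,[0.1,0,0],0],[0,[0.1,0,0],0],[0,[0,0,0],0],[0,[0,0,0],0],[0,[0,0,0],0]]'

```text
clock: 4.77
position: [0.5368, 0.0184, 0.0869]
tool_rot: [[-0.998, 0.063, -0.005], [0.063, 0.998, 0.0], [0.005, 0.0, -1.0]]
force: [-17.3, -0.3, 11.1]
width: -0.003
```

carry_out --targets '[[0,[-1,0,0],0],[0,[-1.5,0,0],0],[0,[-2,-0.5,1],0],[0,[-1.5,-2,2],0],[0,[-1,-3,2.5],1],[4,[0,-3.5,2.5],2],[6,[0,-3.5,2],3],[8.5,[0,-3.5,1.2],3]]'

```text
clock: 5.43
position: [0.4699, -0.142, 0.2012]
tool_rot: [[-0.995, -0.097, 0.004], [-0.097, 0.995, 0.001], [-0.004, 0.0, -1.0]]
force: [1.1, -0.5, -0.1]
width: 0.418
```

carry_out --targets '[[8.5,[0,-3.5,0],2],[8.5,[0,-3.5,0],2],[8.5,[0,-3.5,0],2],[8.5,[0,-3.5,0],2.3],[8.5,[0,-3.5,0],0],[8.5,[0,-3.5,0],0],[8.5,[0,-2.5,0],0],[8.5,[-0.4,-0.7,0],0]]'

```text
clock: 6.1
position: [0.4649, -0.3868, 0.1987]
tool_rot: [[-0.972, -0.234, 0.001], [-0.234, 0.972, -0.003], [-0.0, -0.003, -1.0]]
force: [-1.0, 0.7, -0.6]
width: 0.999
```

```bash
python3 - <<'E'
from h import *
import pickle
w=read_camera("wrist");b=read_camera("top");pickle.dump((w,b),open("w1.pkl","wb"))
B=cv2.resize(b["color"][110:260,180:420],None,fx=1.67,fy=1.67,interpolation=cv2.INTER_CUBIC)
im=np.zeros((584,512,3),np.uint8)
im[:384]=w["color"];im[384:584,:321]=cv2.resize(B,(321,200))
cv2.imwrite("pics/c.png",im)
o=get_obs();print(o["position"],o["tool_rot"],o["clock"],w["mtx"])
E
```

```text
[ 0.46423378 -0.38423277  0.19842226] [[-9.72293594e-01 -2.33762988e-01 -1.81921377e-04]
 [-2.33762724e-01  9.72293224e-01 -9.35571574e-04]
 [ 3.95582929e-04 -8.67123811e-04 -9.99999546e-01]] 6.2 [[297.31863964   0.         258.46195162]
 [  0.         297.31863964 191.27146877]
 [  0.           0.           1.        ]]
```

View pics/c.png

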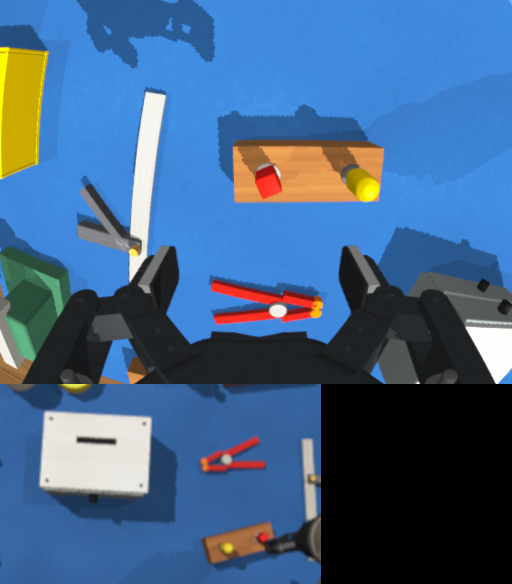

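The wrist view shows the pin's red top at about (268,183), turned relative to the block, and the awl at (366,185). The top crop shows the drawer shut. I'll measure the grip's position and yaw from the wrist view.

```bash
cat >> h.py <<'E'
def wray(c,u,v):
    K=c["mtx"];R=np.array(c["R"]);t=np.array(c["t"])
    x=np.array([u-K[0,2],v-K[1,2]])/K[0,0];r=np.linalg.norm(x)
    d=np.array([*(x/r*np.sin(r)),np.cos(r)]);return -R.T@t,R.T@d
def wplane(c,u,v,z):
    o,d=wray(c,u,v);return o+d*(z-o[2])/d[2]
E
python3 - <<'E'
from h import *
import pickle
w,b=pickle.load(open("w1.pkl","rb"))
im=w["color"];h=cv2.cvtColor(im,cv2.COLOR_BGR2HSV)
m=cv2.inRange(h,(0,180,60),(6,255,255))|cv2.inRange(h,(172,150,60),(180,255,255))
z=np.zeros_like(m);z[155:205,245:290]=255;m&=z
ys,xs=np.nonzero(m);print(len(xs));v=h[...,2][m>0];print(np.histogram(v,12))
c=im[158:204,246:292];cv2.imwrite("pics/d.png",cv2.resize(c,None,fx=10,fy=10,interpolation=cv2.INTER_NEAREST))
print("cam",-np.array(w["R"]).T@w["t"])
thr,_=cv2.threshold(v.reshape(-1,1),0,255,cv2.THRESH_OTSU);print(thr)
t=((h[...,2]>thr)&(m>0)).astype(np.uint8)
r=cv2.minAreaRect(cv2.findNonZero(t));print(r)
W=np.array([wplane(w,*p,.085) for p in cv2.boxPoints(r)]);print(W.round(4),W.mean(0))
for i in range(4):
    d=W[i]-W[i-1];print(np.linalg.norm(d).round(4),np.degrees(np.arctan2(d[1],d[0])).round(1))
E
```

```text
597
(array([  9, 118,  15,   6,   6,   7,   5,   3,   5,  10,  14, 399]), array([132.  , 142.25, 152.5 , 162.75, 173.  , 183.25, 193.5 , 203.75,
       214.  , 224.25, 234.5 , 244.75, 255.  ]))
cam [ 0.38560947 -0.40622282  0.34131736]
199.0
((268.22161865234375, 185.62371826171875), (20.611526489257812, 21.220735549926758), 66.03751373291016)
[[ 0.4598 -0.3929  0.085 ]
 [ 0.4479 -0.378   0.085 ]
 [ 0.4632 -0.3662  0.085 ]
 [ 0.4755 -0.3813  0.085 ]] [ 0.46159924 -0.37961438  0.085     ]
0.0195 -143.6
0.0191 128.4
0.0194 37.6
0.0195 -51.1
```

View pics/d.png

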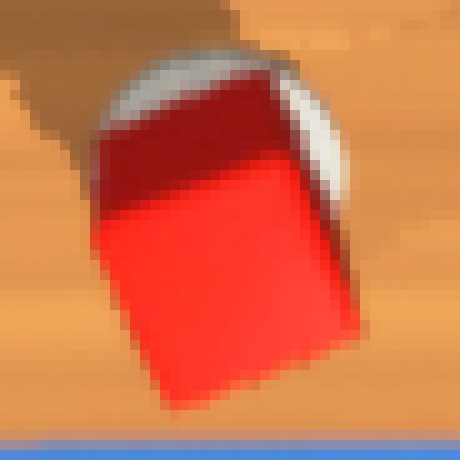

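The crop shows the grip's bright top face cleanly separated from its darker side, 19.4 mm across as expected. Its centre is (0.4616, -0.3796) and its sides lie at 38° and 128°. Next I turn the jaws to 128° and go down.

carry_out --targets '[[8.5,[-0.1,0.2,0],5],[8.5,[-0.1,0.2,0],5],[8.5,[-0.1,0.1,-1],5],[8.5,[0,0,-2],5],[8.5,[0,0,-2],4.5],[8.5,[0,0,-2],0],[8.5,[0,0,-2],0],[8.5,[0,0,-1],0]]'

```text
clock: 6.87
position: [0.4606, -0.3769, 0.1121]
tool_rot: [[-0.842, -0.539, -0.008], [-0.539, 0.842, 0.002], [0.006, 0.006, -1.0]]
force: [-0.1, -0.1, -0.9]
width: 0.993
```

carry_out --targets '[[8.5,[0,0,-1],0],[8.5,[0,0,-1],0],[8.5,[0,0,-0.5],0],[8.5,[0,0,0],0],[8.5,[0,0,0],0],[8.5,[0,0,0],0],[8.5,[0,0,0],0],[8.5,[0,0,0],0]]'

```text
clock: 7.53
position: [0.4613, -0.3788, 0.0893]
tool_rot: [[-0.843, -0.539, -0.007], [-0.539, 0.843, 0.0], [0.006, 0.004, -1.0]]
force: [0.4, 0.0, -0.5]
width: 0.998
```

carry_out --targets '[[8.5,[0,-0.05,0],2.7],[8.5,[0,0,-0.5],2.7],[8.5,[0,0,-1],0],[8.5,[0,0,-1],0],[8.5,[0,0,-0.7],0],[8.5,[0,0,-0.3],0],[8.5,[0,0,0],0],[8.5,[0,0,0],0]]'

```text
clock: 8.2
position: [0.4612, -0.3789, 0.0535]
tool_rot: [[-0.788, -0.615, -0.008], [-0.616, 0.788, 0.0], [0.006, 0.005, -1.0]]
force: [-0.7, -0.5, -0.0]
width: 0.997
```

carry_out --targets '[[0,[0,0,0],0],[0,[0,0,0],0],[0,[0,0,0],0],[0,[0,0,0],0],[0,[0,0,0],0],[0,[0,0,0],0],[0,[0,0,0],0],[0,[0,0,0],0]]'

```text
clock: 8.87
position: [0.4612, -0.3792, 0.0541]
tool_rot: [[-0.788, -0.615, -0.007], [-0.615, 0.788, 0.0], [0.006, 0.005, -1.0]]
force: [-2.2, 1.8, 6.5]
width: 0.224
```

carry_out --targets '[[0,[0,0,0.5],0],[0,[0,0,1],0],[0,[0,0,2],0],[0,[0,0,2.5],0],[0,[0,0,2.5],0],[0,[0,0,2.5],0],[0,[0,0,2.5],0],[0,[0,0,2.5],0]]'

```text
clock: 9.53
position: [0.4608, -0.379, 0.2159]
tool_rot: [[-0.788, -0.616, -0.007], [-0.616, 0.788, -0.0], [0.006, 0.004, -1.0]]
force: [1.4, 0.7, -2.7]
width: 0.22
```

carry_out --targets '[[0,[0.7,1.2,0],-2],[0,[1.4,2.3,0],-3],[0,[1.5,2.5,0],-3],[0,[1.5,2.5,0],-3],[0,[1.5,2.5,0],-3],[0,[1.5,2.5,0],-3],[0,[1.5,2.5,0],-3],[0,[1.5,2.5,0],-3]]'

```text
clock: 10.2
position: [0.5725, -0.1929, 0.2147]
tool_rot: [[-0.967, -0.256, -0.006], [-0.256, 0.967, 0.003], [0.006, 0.004, -1.0]]
force: [-0.4, 0.1, -1.2]
width: 0.224
```

carry_out --targets '[[0,[1.5,2.5,0],-3],[0,[1.5,2.5,0],-3],[0,[1.5,2.5,0],-3],[0,[1.5,2.4,0],-3],[0,[1.5,2.4,0],-3],[0,[1.5,2.4,0],-3],[0,[1.5,2.2,0],-0.6],[0,[0.6,0.7,0],0]]'

```text
clock: 10.87
position: [0.6843, -0.0134, 0.2145]
tool_rot: [[-0.998, 0.06, -0.005], [0.06, 0.998, 0.007], [0.005, 0.007, -1.0]]
force: [-1.2, 0.5, -0.6]
width: 0.225
```

carry_out --targets '[[0,[0,0,-0.5],0],[0,[0,0,-1],0],[0,[0,0,-0.7],0],[0,[0,0,0],0],[0,[0,0,0],0],[0,[0,0,0],0],[0,[0,0,0],0],[0,[0,0,0],0]]'

```text
clock: 11.53
position: [0.6832, -0.0184, 0.1922]
tool_rot: [[-0.998, 0.063, -0.005], [0.063, 0.998, 0.005], [0.005, 0.005, -1.0]]
force: [0.5, 0.4, -1.8]
width: 0.224
```

```bash
python3 - <<'E'
from h import *
import pickle
w=read_camera("wrist");a=read_camera("scene");b=read_camera("top");pickle.dump((w,a,b),open("w2.pkl","wb"))
im=np.zeros((584,800,3),np.uint8)
im[:384,:512]=w["color"]
im[384:584,:300]=cv2.resize(a["color"][165:265,210:360],(300,200),interpolation=cv2.INTER_CUBIC)
im[384:584,310:610]=cv2.resize(b["color"][110:210,190:340],(300,200),interpolation=cv2.INTER_CUBIC)
cv2.imwrite("pics/e.png",im)
o=get_obs();print(o["position"],o["tool_rot"],o["force"],o["clock"])
E
```

```text
[ 0.68314208 -0.01816701  0.19202213] [[-0.99799774  0.06303964 -0.00514901]
 [ 0.06301297  0.99799923  0.00518645]
 [ 0.00546566  0.00485162 -0.99997329]] [-0.30812735  0.51517587 -1.72921153] 11.6833
```

View pics/e.png

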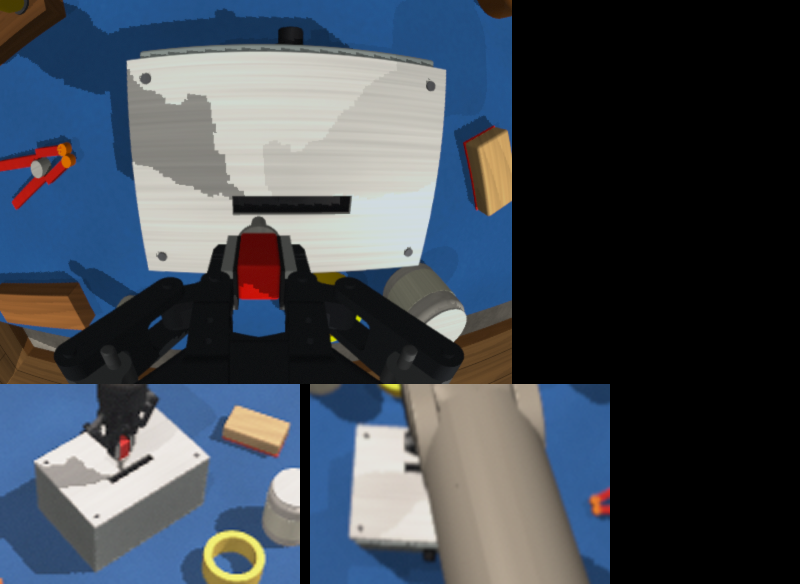

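The wrist view shows the pin gripped straight, its foot at about (259,220), above the -y part of the slot (columns 233–351, rows 197–214). The drawer is still shut. I'll measure the slot and the foot.

```bash
python3 - <<'E'
from h import *
import pickle
w,a,b=pickle.load(open("w2.pkl","rb"))
g=cv2.cvtColor(w["color"],cv2.COLOR_BGR2GRAY)
print(g[190:232:1,300]);print(g[205,225:240],g[205,344:358]);
print(g[208:235,259])
for r in (218,220,222,224): print(r,g[r,245:275])
print("cam",-np.array(w["R"]).T@w["t"])
for u,v in((232.5,196),(232.5,213.5),(351.5,196),(351.5,213.5),(292,196),(292,213.5)): print((u,v),wplane(w,u,v,.13).round(4))
for z in (.145,.149): print("foot",wplane(w,259,218,z).round(4))
E
```

```text
[191 194 195 194 193 169  83  36  31  31  32  32  32  29  18  15  16  14
  12  13  13  16  42  78 134 183 199 202 205 207 208 207 207 210 210 211
 212 212 211 210 209 209]
[202 202 201 201 201 201 195 127  48  16  14  13  14  14  16] [ 16  17  14  16  25  63 110 188 214 216 216 216 216 216]
[ 13  12  13  16  40  74 119 158 123  71  62  61  61  62  62  64  66  67
  77  90  92  91  92  90  78  54  33]
218 [202 202 203 202 202 202 200 177 126  83  65  63  63  62  62  60  58  67
 111 172 198 201 201 203 202 202 202 202 202 202]
220 [206 206 206 206 207 206 187 107  67  64  64  63  64  63  61  59  57  56
  60  79 141 200 207 207 207 207 207 207 206 207]
222 [204 203 204 203 204 199 146  78  64  64  64  63  63  63  62  59  57  56
  58  63 101 187 204 205 205 205 205 205 206 206]
224 [209 209 207 204 186 176 101  66  64  65  65  64  65  64  66  64  61  59
  59  61  79 136 181 194 205 208 209 209 210 209]
cam [ 0.60262445 -0.01476206  0.33526481]
(232.5, 196) [ 0.6722 -0.0372  0.13  ]
(232.5, 213.5) [ 0.6859 -0.0385  0.13  ]
(351.5, 196) [0.6781 0.0519 0.13  ]
(351.5, 213.5) [0.6925 0.0526 0.13  ]
(292, 196) [0.675  0.0063 0.13  ]
(292, 213.5) [0.6889 0.0059 0.13  ]
foot [ 0.6844 -0.0187  0.145 ]
foot [ 0.6827 -0.0186  0.149 ]
```

carry_out --targets '[[0,[-0.2,-0.5,0],0],[0,[-0.25,-0.4,0],0],[0,[0,-0.2,-0.5],0],[0,[0,0,-0.5],0],[0,[0,0,-0.4],0],[0,[0,0,0],0],[0,[0,0,0],0],[0,[0,0,0],0]]'

```text
clock: 12.35
position: [0.6787, -0.0288, 0.1777]
tool_rot: [[-0.998, 0.063, -0.006], [0.063, 0.998, 0.005], [0.006, 0.005, -1.0]]
force: [0.1, -0.1, -0.8]
width: 0.226
```

```bash
python3 - <<'E'
from h import *
w=read_camera("wrist")
cv2.imwrite("pics/f.png",cv2.resize(w["color"][180:250,210:370],(800,350),interpolation=cv2.INTER_NEAREST))
o=get_obs();print(o["position"],o["force"],o["clock"])
g=cv2.cvtColor(w["color"],cv2.COLOR_BGR2GRAY)
for u in (234,270,300,340): print(u,[ (v,g[v,u]) for v in range(190,222)])
for v in (207,212,217,222):print(v,g[v,225:275])
import pickle;pickle.dump(w,open("w3.pkl","wb"))
E
```

```text
[ 0.67871804 -0.02890275  0.17785918] [-0.20578231  0.88041122 -0.88537751] 12.4
234 [(190, np.uint8(132)), (191, np.uint8(132)), (192, np.uint8(132)), (193, np.uint8(132)), (194, np.uint8(132)), (195, np.uint8(131)), (196, np.uint8(130)), (197, np.uint8(129)), (198, np.uint8(128)), (199, np.uint8(126)), (200, np.uint8(126)), (201, np.uint8(127)), (202, np.uint8(128)), (203, np.uint8(130)), (204, np.uint8(131)), (205, np.uint8(132)), (206, np.uint8(131)), (207, np.uint8(131)), (208, np.uint8(129)), (209, np.uint8(130)), (210, np.uint8(154)), (211, np.uint8(190)), (212, np.uint8(197)), (213, np.uint8(201)), (214, np.uint8(204)), (215, np.uint8(206)), (216, np.uint8(205)), (217, np.uint8(203)), (218, np.uint8(201)), (219, np.uint8(199)), (220, np.uint8(198)), (221, np.uint8(195))]
270 [(190, np.uint8(194)), (191, np.uint8(194)), (192, np.uint8(194)), (193, np.uint8(195)), (194, np.uint8(194)), (195, np.uint8(193)), (196, np.uint8(193)), (197, np.uint8(191)), (198, np.uint8(189)), (199, np.uint8(188)), (200, np.uint8(187)), (201, np.uint8(188)), (202, np.uint8(191)), (203, np.uint8(192)
[... 1908 characters left out ...]
87 188 187 187 188
 188 186 175 174 174 173 173 173 173 173 173 173 173 173]
212 [164 190 197 197 197 198 197 197 197 197 197 196 193 192 187 134 124 125
 124 124 119  68  29  23  24  24  25  27  27  26  27  26  27  27  27  29
  28  27  29  27  28  28  26  26  26  27  27  26  27  27]
217 [203 204 203 203 202 202 202 202 203 203 202 202 203 202 203 202 202 202
 195 164 153  83  26  13  15  14  15  20  30  48  60  62  61  61  60  57
  55  46  32  18  15  17  15  17  16  17  19  19  24  24]
222 [195 195 195 195 194 194 194 194 194 195 194 193 193 193 193 193 193 193
 193 194 185  99  29  14  14  18  39  62  65  64  64  63  64  64  62  59
  57  56  58  59  58  28  15  13  13  10  13  12  15  12]
```

View pics/f.png

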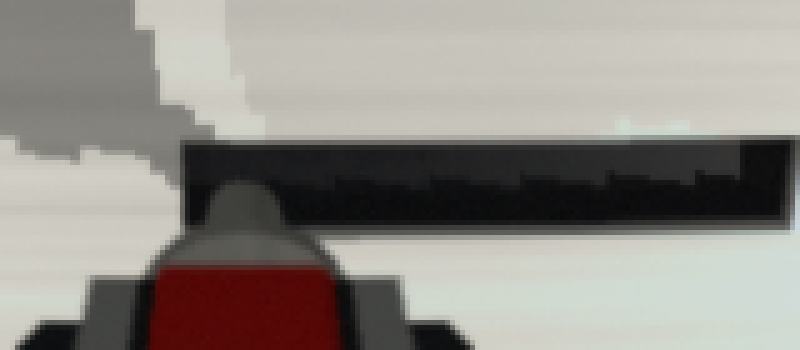

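```bash
python3 - <<'E'
from h import *
import pickle;w=pickle.load(open("w3.pkl","rb"))
for u,v,z in((258,208,.13),(258,226,.13),(246,215,.13),(368,215,.13),(258,216,.1348),(258,216,.133)): print(u,v,wplane(w,u,v,z).round(4))
E
```

```text
258 208 [ 0.6725 -0.0294  0.13  ]
258 226 [ 0.6861 -0.0302  0.13  ]
246 215 [ 0.6772 -0.038   0.13  ]
368 215 [0.6838 0.0504 0.13  ]
258 216 [ 0.6765 -0.0296  0.1348]
258 216 [ 0.6772 -0.0297  0.133 ]
```

carry_out --targets '[[0,[0,0,-0.3],0],[0,[0,0,-0.3],0],[0,[0,0,-0.2],0],[0,[0,0,-0.2],0],[0,[0,0,-0.2],0],[0,[0,0,0],0],[0,[0,0,0],0],[0,[0,0,0],0]]'

```text
clock: 13.07
position: [0.6786, -0.0291, 0.1659]
tool_rot: [[-0.998, 0.063, -0.005], [0.063, 0.998, 0.005], [0.006, 0.005, -1.0]]
force: [0.0, -0.0, -2.3]
width: 0.225
```

carry_out --targets '[[0,[0,0,-0.05],0],[0,[0,0,-0.05],0],[0,[0,0,-0.05],0],[0,[0,0,-0.05],0],[0,[0,0,0],0],[0,[0,0,0],0],[0,[0,0,0],0],[0,[0,0,0],0]]'

```text
clock: 13.73
position: [0.6786, -0.0291, 0.1638]
tool_rot: [[-0.998, 0.063, -0.005], [0.063, 0.998, 0.005], [0.006, 0.005, -1.0]]
force: [-0.6, 0.1, -1.7]
width: 0.223
```

carry_out --targets '[[0,[0,0,-0.05],0],[0,[0,0,-0.05],0],[0,[0,0,-0.05],0],[0,[0,0,-0.05],0],[0,[0,0,0],0],[0,[0,0,0],0],[0,[0,0,0],0],[0,[0,0,0],0]]'

```text
clock: 14.4
position: [0.6789, -0.0291, 0.1628]
tool_rot: [[-0.998, 0.063, -0.004], [0.063, 0.998, 0.005], [0.005, 0.005, -1.0]]
force: [-2.4, -0.2, 9.2]
width: 0.224
```

carry_out --targets '[[0,[0,0,0.05],0],[0,[0,0.1,0],0],[0,[0.01,0.1,0],0],[0,[0,0.1,0],0],[0,[0.01,0.1,0],0],[0,[0.01,0.1,0],0],[0,[0,0,0],0],[0,[0,0,0],0]]'

```text
clock: 15.07
position: [0.6794, -0.0249, 0.1629]
tool_rot: [[-0.998, 0.064, -0.004], [0.064, 0.998, 0.004], [0.004, 0.004, -1.0]]
force: [-0.4, -3.2, 5.8]
width: 0.226
```

carry_out --targets '[[0,[0,0.1,0],0],[0,[0.01,0.1,0],0],[0,[0.01,0.1,0],0],[0,[0,0.1,0],0],[0,[0.01,0.1,0],0],[0,[0.01,0.1,0],0],[0,[0,0,0],0],[0,[0,0,0],0]]'

```text
clock: 15.73
position: [0.6798, -0.0188, 0.1629]
tool_rot: [[-0.998, 0.064, -0.004], [0.064, 0.998, 0.004], [0.004, 0.004, -1.0]]
force: [-0.4, -3.3, 6.2]
width: 0.225
```

carry_out --targets '[[0,[0,0.1,0],0],[0,[0.01,0.1,0],0],[0,[0.01,0.1,0],0],[0,[0,0.1,0],0],[0,[0.01,0.1,0],0],[0,[0.01,0.1,0],0],[0,[0,0,0],0],[0,[0,0,0],0]]'

```text
clock: 16.4
position: [0.6794, -0.0117, 0.1619]
tool_rot: [[-0.998, 0.063, -0.006], [0.063, 0.998, 0.006], [0.006, 0.005, -1.0]]
force: [-0.8, 1.1, -1.4]
width: 0.224
```

carry_out --targets '[[0,[0,0.05,0],0],[0,[0,0.05,-0.05],0],[0,[0,0,-0.05],0],[0,[0,0,-0.05],0],[0,[0,0,-0.05],0],[0,[0,0,0],0],[0,[0,0,0],0],[0,[0,0,0],0]]'

```text
clock: 17.07
position: [0.6797, -0.0111, 0.1603]
tool_rot: [[-0.998, 0.063, -0.006], [0.063, 0.998, 0.005], [0.006, 0.005, -1.0]]
force: [-0.4, -0.3, -2.0]
width: 0.221
```

carry_out --targets '[[0,[0,0,-0.05],0],[0,[0,0,-0.05],0],[0,[0,0,-0.05],0],[0,[0,0,-0.05],0],[0,[0,0,-0.05],0],[0,[0,0,-0.05],0],[0,[0,0,0],0],[0,[0,0,0],0]]'

```text
clock: 17.73
position: [0.6797, -0.0111, 0.1572]
tool_rot: [[-0.998, 0.063, -0.006], [0.063, 0.998, 0.005], [0.006, 0.005, -1.0]]
force: [0.3, -0.5, -0.3]
width: 0.221
```

carry_out --targets '[[0,[0,0,-0.1],0],[0,[0,0,-0.1],0],[0,[0,0,-0.1],0],[0,[0,0,-0.1],0],[0,[0,0,-0.1],0],[0,[0,0,-0.1],0],[0,[0,0,0],0],[0,[0,0,0],0]]'

```text
clock: 18.4
position: [0.6796, -0.0111, 0.1512]
tool_rot: [[-0.998, 0.063, -0.006], [0.063, 0.998, 0.005], [0.006, 0.005, -1.0]]
force: [-1.4, 0.3, -0.6]
width: 0.223
```

carry_out --targets '[[0,[0,0,-0.1],0],[0,[0,0,-0.2],0],[0,[0,0,-0.2],0],[0,[0,0,-0.2],0],[0,[0,0,-0.1],0],[0,[0,0,-0.1],0],[0,[0,0,0],0],[0,[0,0,0],0]]'

```text
clock: 19.07
position: [0.6796, -0.0111, 0.1422]
tool_rot: [[-0.998, 0.063, -0.006], [0.063, 0.998, 0.005], [0.006, 0.005, -1.0]]
force: [0.1, -0.9, -1.4]
width: 0.228
```

carry_out --targets '[[0,[0,0,-0.05],0],[0,[0,0,-0.05],0],[0,[0,0,-0.05],0],[0,[0,0,-0.05],0],[0,[0,0,0],0],[0,[0,0,0],0],[0,[0,0,0],0],[0,[0,0,0],0]]'

```text
clock: 19.73
position: [0.6797, -0.0111, 0.1403]
tool_rot: [[-0.998, 0.063, -0.005], [0.063, 0.998, 0.005], [0.006, 0.005, -1.0]]
force: [1.3, 0.1, -0.6]
width: 0.222
```

carry_out --targets '[[0,[0,0,-0.05],0],[0,[0,0,-0.05],0],[0,[0,0,-0.05],0],[0,[0,0,-0.05],0],[0,[0,0,0],0],[0,[0,0,0],0],[0,[0,0,0],0],[0,[0,0,0],0]]'

```text
clock: 20.4
position: [0.6797, -0.0111, 0.1391]
tool_rot: [[-0.998, 0.063, -0.005], [0.063, 0.998, 0.005], [0.005, 0.005, -1.0]]
force: [-4.1, -0.5, 8.8]
width: 0.224
```

The collar meets the plate at TCP z 0.139, exactly as predicted. I ease off, release and raise the arm.

carry_out --targets '[[0,[0,0,0.05],0],[0,[0,0,0.02],0],[3,[0,0,0],0],[4,[0,0,0],0],[5,[0,0,0],0],[6,[0,0,0],0],[6,[0,0,0],0],[6,[0,0,0],0]]'

```text
clock: 21.07
position: [0.6797, -0.0111, 0.1389]
tool_rot: [[-0.998, 0.063, -0.006], [0.063, 0.998, 0.005], [0.006, 0.005, -1.0]]
force: [0.8, -0.4, 0.4]
width: 0.703
```

carry_out --targets '[[6,[0,0,0.5],0],[6,[0,0,1],0],[6,[0,0,2],0],[6,[0,0,2],0],[6,[0,0,2],0],[6,[-1.5,0,2],0],[6,[-2,0,1],0],[6,[-2,0,0],0]]'

```text
clock: 21.73
position: [0.6253, -0.0108, 0.2475]
tool_rot: [[-0.998, 0.063, -0.001], [0.063, 0.998, 0.005], [0.001, 0.005, -1.0]]
force: [1.1, 0.2, 0.4]
width: 0.707
```

carry_out --targets '[[6,[-2,0,0],0],[6,[-2,0,0],0],[6,[-1,0,0],0],[6,[0,0,0],0],[6,[0,0,0],0],[6,[0,0,0],0],[6,[0,0,0],0],[6,[0,0,0],0]]'

```text
clock: 22.4
position: [0.5753, -0.011, 0.2437]
tool_rot: [[-0.998, 0.063, -0.006], [0.063, 0.998, 0.005], [0.006, 0.005, -1.0]]
force: [0.2, 0.1, -0.5]
width: 0.703
```

```bash
python3 - <<'E'
from h import *
w=read_camera("wrist");a=read_camera("scene")
im=np.zeros((600,512,3),np.uint8);im[:384]=w["color"]
im[384:600,:324]=cv2.resize(a["color"][165:265,210:360],(324,216),interpolation=cv2.INTER_CUBIC)
cv2.imwrite("pics/g.png",im)
o=get_obs();print(o["position"],o["force"],o["clock"],o["width"])
import pickle;pickle.dump((w,a),open("w4.pkl","wb"))
E
```

```text
[ 0.5750128  -0.01105     0.24370043] [-0.21796993  0.85709916  0.88054768] 22.5 0.7012015666339896
```

View pics/g.png

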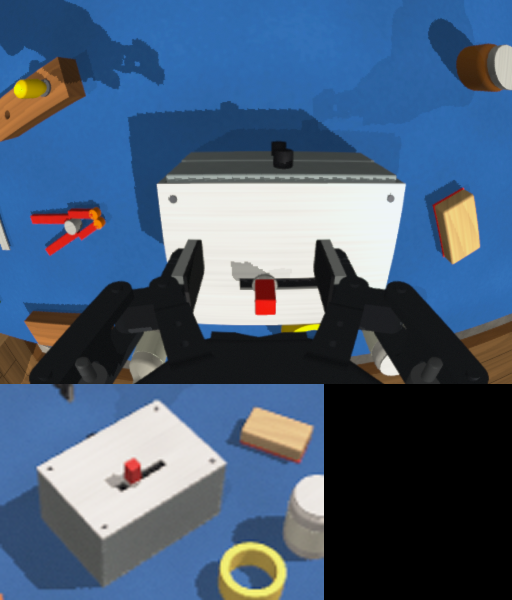

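The pin stands upright in the slot at (265,295), with its collar on the plate and the gripper clear of it. The drawer is shut, and the neighbouring things look undisturbed.

```bash
python3 -c "
from plant import job_done;print(job_done())"
```

```text
the job is handed in; nothing more can be done
None
```

I carried out the whole job and handed it in at about 22.5 s of the 72 s allowed. `job_done()` gives no verdict, so success is judged only from my own checks.

- **Drawer:** I pushed it by its knob until it met the stop. The force at the stop was about 17 N, and the later camera views show it shut.
- **Pin:** I took it from the block and put its foot in the slot near the -y end. I slid it towards +y, pressing with about 7 N by the wrist reading (a brief 11 N or so at first touch). It dropped into the socket about 20 mm to the -y side of the slot's centre.
- **Seating:** The pin went down freely, and the collar met the plate at the predicted height (TCP z 0.139 m). I then let go and moved the arm clear.

The last pictures show the pin upright with its collar on the plate, the gripper clear of it, and the awl, jar, spring clamp and sanding block looking undisturbed. The bar clamp and the square are not or barely visible in that final picture, but the arm never went near them at low height. I judged the final tilt and collar height by eye and from the force, not by a separate measurement. No check failed or disagreed. One approach move to the pin fell short because it was clipped, and I made it up before closing the gripper.

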